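# Hold the tally clip gaping over the new score card

### The arm

A 6-joint arm with a two-finger parallel gripper is mounted at the origin on the work surface. World frame = base frame: x ahead of the robot, y to its left, z up, the work surface at z = 0. Lengths are in mm, angles in rad, forces in N, time in s.
With the tool pointing down it reaches from about 300 to 775 mm from the base axis. Payload 14.6 kg.
Tool frame: the origin (TCP) lies midway between the tips of the shut fingers; the grasp point (between the pads) lies 19 mm behind it (pinch_z is the distance from the TCP to the grasp point, in mm); z points along the fingers, y is the direction in which the jaws open and shut (so a half turn about z gives the same grasp; the last joint's range is limited). The gripper opens to 94 mm and grips with 3 to 60 N. Pads are 16 mm wide; open, the fingers measure 119 mm over their backs; the gripper's body (75 mm by 177 mm) begins 78 mm behind the grasp point.
Start: joints at [-1.409, 0.3, 1.521, -0, 1.321, -0.067], TCP at [124.739, -535.658, 205.446] pointing down, gripper open.
Joint ranges: [-3.03, 3.03], [-0.79, 2.21], [0.23, 2.52], [-1.04, 4.18], [0, 3.07], [-2.55, 2.55]. Speed limits (rad/s): [2.22, 2.22, 2.57, 3.14, 3.14, 3.14].

### API

Orientations are given as [roll, pitch, yaw] about the fixed x, y, z axes, in that order (R = Rz(yaw) Ry(pitch) Rx(roll)).
In Python, from cell import read_state, camera, sign_off, pinch_z gives the robot as it stands. The module is installed in compiled form; this text tells all that it offers.
- The arm moves only by the tool servo_tool, never from a script. Its argument "series" is a list of rows, each a list of 6 numbers: the shift along the tool's x, y, z in cm, then the turn, a rotation vector about the tool's x, y, z in rad. In form: [[tx, ty, tz, rx, ry, rz], ...]. A call has exactly 10 rows; each row is the pose to reach, as a shift and turn from the pose commanded when the call began, along the tool's axes at that moment; what a row does not reach only later rows make up. A row lasts 1/12 s, in which the tool goes at most 41.7 mm and 7.16 degrees, less where a joint would pass 70% of its speed; a pose out of reach is approached as far as the arm can. A call with a gripper value outside its range is refused whole. "gripper" is the finger opening in cm, from 0 to 9.4, set as the call begins (left out, the last holds). The fingers move at their own pace and stop on an object; "grip_force" is the grip in N (left out, the last holds). Time passes only in rows, so rows that repeat a pose let the fingers close, or fill a call up. It gives the time, the measured TCP pose, the force and the opening at its end, in the units of the state.
- read_state(): the state, without advancing time (a new reading comes with each control period).
- camera(name): name is "side" or "top"; returns a dict with "pixels" (400x640x3 uint8, red, green, blue), "fx", "fy", "cx", "cy" (pixels), "pose" (4x4, takes a point from camera to world coordinates). Camera axes: x right, y down, z forward; pixel columns grow to the right and rows downward; lengths in mm; the calibration is good to about 2 mm. A picture is of the moment at which its call begins. There is no depth.
- sign_off(): hands the job in, once; it reports no verdict.
The state is a dict: "clock": time; "joints": joint angles; "qd": joint speeds; "effort": joint torques, N m; "eef_pos": TCP position; "eef_rot": TCP orientation; "wrist_force": force on the tool from outside, world axes, zero at the start; "moment": the same for the moment, N m; "finger_gap": finger opening in mm.
Only numpy, scipy, OpenCV 4.12 (cv2) and the standard library are available. Lean on these libraries where they do the work, as an engineer would, in place of code of your own. Each camera call takes 0.05 s, during which the arm holds its last target.

### The job

Doubles is next: pinch the handles of the steel spring clip to spread its jaws, lift it off the low wide score card without dragging it up the card, and carry it to the tall narrow score card. Finish while still holding it, motionless and squeezed wide open, in line over the middle of the tall card's top edge with a jaw well down on each side and neither touching the card, so that I can tuck in a fresh tally slip; it must not bite or be let go. Leave both card stands standing where they are, and do not disturb the striker, coins, coin box, tumblers or coaster tray.

Things in the scene. Friction and masses are not known exactly. Their poses are not given: they have to be found in the camera images.
- clip: Wide steel spring clip (letter-clip kind), jaws down, handles up, 76 mm tall, 60 mm wide, 0.085 kg: two pressed halves, a (this body) and b, on a pin with a spring that shuts the jaws. Starts clamped on the low card, pin about 14 mm above its edge. Origin: middle of the pin (2 mm radius); y along the pin, z to the handles, x from a to b. Squeezed evenly by q, this half leans q/2 about y.
- clip_jaw (a joint): How far the clip is spread (rad): 0 jaws 4 mm apart, as clamped on a card; -0.125 shut; 0.62 stop, 23 mm clear between the lips. Handles measure 46 mm over their outsides at 0, 33 mm at 0.32, 21 mm at 0.62. Squeezing the handles takes about 5 N on each at 0 and 10 N at 0.62; it snaps shut when released.
- handle_a (a point): Middle of the rolled end of half a's handle: a bar 46 mm long and 6 mm thick along the clip's y, 38 mm above the pin. The handle plate (42 mm wide) runs from it down and inward to the pin, so nothing of the clip stands outside the two handle ends above the pin.
- handle_b (a point): Middle of the rolled end of half b's handle, the mirror image of handle_a.
- lip_a (a point): Middle of the rolled lip (bar 60 mm long, 5 mm thick along the clip's y) of half a's jaw, 32 mm below the pin.
- lip_b (a point): Middle of the rolled lip of half b's jaw, the mirror image of lip_a.
- low_card: Low, wide score-card stand: stiff upright card 140 mm wide, 4 mm thick, ruled in columns, fixed in a dark steel foot 70 x 110 x 18 mm; top edge 95 mm above the foot's underside. Loose, about 1 kg, can be pushed over. Origin: centre of the foot's underside. x is square to the card's faces, y runs along the card, z up. The clip starts on it.
- low_card_edge (a point): Middle of the low card's top edge.
- tall_card: Tall, narrow score-card stand: stiff upright card 95 mm wide, 4 mm thick, ruled in columns, fixed in a dark steel foot 70 x 110 x 18 mm; top edge 135 mm above the foot's underside. Loose, about 1 kg, can be pushed over. Origin: centre of the foot's underside. x is square to the card's faces, y runs along the card, z up. The clip ends over it.
- tall_card_edge (a point): Middle of the tall card's top edge, 135 mm above the playing surface.
- board: Carrom board on a low steel stand, 660 mm square outside, dark wooden frame 45 mm wide standing 22 mm above the plywood playing surface, which is 70 mm above the table. Fixed. Origin: on the table under the board's centre; z up. All the things listed stand on the playing surface.
- striker: Bystander: round striker, 41 mm across, 9 mm thick, lying on the board. Origin: centre of underside.
- coin_box: Bystander: clear round plastic coin box with a ribbed twist cap, 76 mm across, 86 mm tall. Origin: centre of underside.
- tumbler_l: Bystander: stainless steel tumbler, 70 mm across at the rim, 102 mm tall. Origin: centre of underside.
- tumbler_r: Bystander: stainless steel tumbler, 70 mm across at the rim, 102 mm tall. Origin: centre of underside.
- coaster_tray: Bystander: plastic coaster tray 110 x 200 mm, 22 mm tall, with two round coasters. Origin: centre of underside.
- coin0: Bystander: wooden carrom coin 31 mm across, 8 mm thick, lying on the board. Origin: centre of underside.
- coin1: Bystander: wooden carrom coin 31 mm across, 8 mm thick, lying on the board. Origin: centre of underside.
- coin2: Bystander: wooden carrom coin 31 mm across, 8 mm thick, lying on the board. Origin: centre of underside.

How it is judged (in metres and radians):
On the way:
1. The clip, gripped and spread, has been lifted clear above the low card (contact force between the fingers and clip above 4 N and value of joint clip_jaw above 0.15 rad and z of each of lip_a, lip_b in the frame of low_card above 0.099 m and contact force between clip and low_card below 0.1 N), for 0.1 s.
At the end, for the whole second after the job is handed in: Fingers hold the clip still and spread over 0.32 rad; a lip each side of the tall card, both 7 mm or more below its top edge, pin 2 mm or more above it, within 20 mm of its middle and 15 degrees of its line, under 1 N on the card; stands upright (value of joint clip_jaw above 0.32 rad and contact force between the fingers and clip above 4 N and ((x of lip_a in the frame of tall_card below -0.004 m and x of lip_b in the frame of tall_card above 0.004 m) or (x of lip_b in the frame of tall_card below -0.004 m and x of lip_a in the frame of tall_card above 0.004 m)) and z of each of lip_a, lip_b in the frame of tall_card below 0.128 m and z of clip in the frame of tall_card above 0.137 m and y of clip in the frame of tall_card between -0.02 and 0.02 m and angle between the y axis of clip and the y axis of tall_card, either way round below 0.26 rad and contact force between clip and tall_card below 1 N and contact force between clip and low_card below 0.1 N and linear speed of clip below 0.03 m/s and angle between each of tall_card, low_card's own z axis and vertical below 0.06 rad); the arm keeps its last pose, push and grip.
It fails at once if The clip is dragged up the low card with its jaws still pressing on it (over 4 N when raised 8 mm or more) (z of clip in the frame of low_card above 0.119 m and contact force between clip and low_card above 4 N).
It fails at once if The clip bites the tall card (over 4 N) (contact force between clip and tall_card above 4 N and value of joint clip_jaw below 0.15 rad).
It fails at once if A card stand is shifted by more than 20 mm or tipped by more than 15 degrees (distance of any of low_card, tall_card from where it was at the start of the episode above 0.02 m or angle between any of low_card, tall_card's own z axis and vertical above 0.26 rad).
It fails at once if The striker, a coin, the coin box, a tumbler or the coaster tray is shifted by more than 20 mm or tipped by more than 20 degrees (distance of any of striker, coin_box, tumbler_l, tumbler_r, coaster_tray, coin0, coin1, coin2 from where it was at the start of the episode above 0.02 m or angle between any of striker, coin_box, tumbler_l, tumbler_r, coaster_tray, coin0, coin1, coin2's own z axis and vertical above 0.35 rad).
It also fails if it takes over 35 s, if anything falls off the work surface, if the arm or the gripper's body presses on something with over 40 N, if the wrist force passes 120 N, or if a joint passes its speed limit or range.

## Working session

There is one attempt and no reset: what is moved stays moved. The work goes in short steps, Python scripts to look and compute and a tool call to move; the robot and the scene stay as the last step left them, time stands still between calls to the robot, and variables do not carry over. Pictures are saved under pics/ and viewed, and the job is handed in when it is done.

Besides the shell and the picture viewer there is one more tool, called after ">>>" as name(argument=value, ...) on one line, values as JSON. servo_tool: Moves the arm, as the interface text tells. Its arguments: {"type":"object","properties":{"series":{"type":"array"},"gripper":{"type":"number"},"grip_force":{"type":"number"}},"required":["series"]}

```bash
mkdir -p pics; python3 - <<'E'
from cell import *
import cv2,json,numpy as np
s=read_state();print(s, pinch_z if not callable(pinch_z) else pinch_z())
for n in("side","top"):
    c=camera(n);cv2.imwrite(f"pics/{n}0.png",c["pixels"][:,:,::-1])
    np.savez(f"{n}0.npz",**c);print(n,c["fx"],c["fy"],c["cx"],c["cy"],np.round(c["pose"],3).tolist())
E
```

```text
{'clock': 0.0, 'joints': array([-1.40861092e+00,  3.00473568e-01,  1.52162185e+00,  1.86722318e-05,
        1.32066931e+00, -6.66111756e-02]), 'qd': array([-9.98731312e-04,  5.90103670e-04,  2.96194748e-05, -7.46919381e-04,
        1.07231014e-04,  2.33713445e-03]), 'effort': array([-1.50225183e-03, -5.31809664e+01, -3.52739096e+01,  7.07448344e-02,
        2.45594530e-02, -6.55714962e-05]), 'eef_pos': array([ 124.69505526, -535.39919146,  204.86772398]), 'eef_rot': array([-3.14042438e+00, -9.60615579e-05,  2.28791895e-01]), 'wrist_force': array([-1.10121861,  0.60506691, -0.71547341]), 'moment': array([ 0.05692584,  0.00403224, -0.00336935]), 'finger_gap': 94.37243964899858} 18.8
side 450.6659401418702 450.6659401418702 315.9541610733425 204.503073742943 [[-0.729, -0.355, 0.585, 44.809], [-0.684, 0.388, -0.618, 599.542], [-0.007, -0.851, -0.526, 633.355], [0.0, 0.0, 0.0, 1.0]]
top 510.5724615899531 510.5724615899531 320.3124509903431 203.58263982120104 [[0.025, -0.995, 0.101, 487.601], [-0.999, -0.023, 0.028, 4.336], [-0.026, -0.102, -0.994, 1006.278], [0.0, 0.0, 0.0, 1.0]]
```

View pics/side0.png

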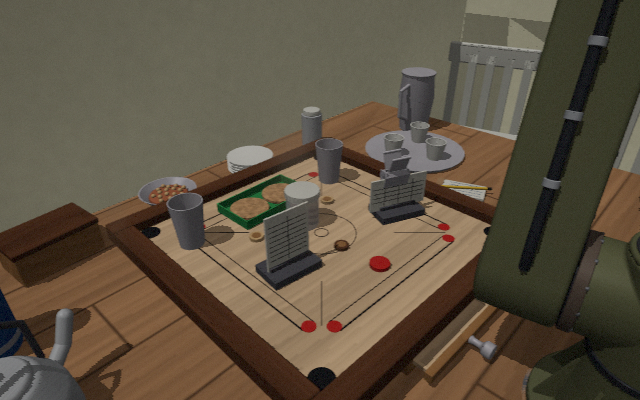

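View pics/top0.png

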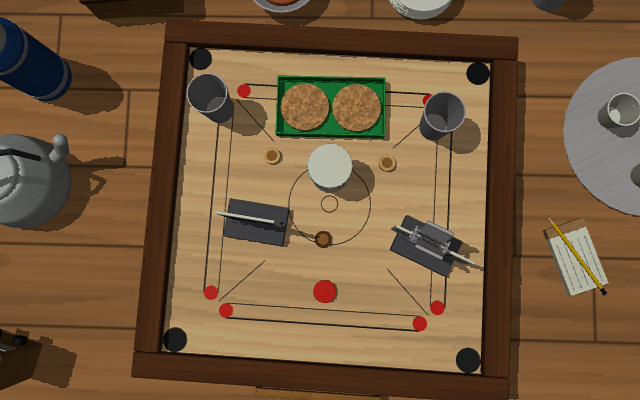

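Side view: the tall card is at about (288,240), and the low card with the clip is at about (397,185). Top view: the tall card is at (255,222), and the clip is at (430,243). I'll zoom in on both.

```bash
python3 - <<'E'
import cv2,numpy as np
t=cv2.imread("pics/top0.png");s=cv2.imread("pics/side0.png")
f=lambda im,x,y,w,h,k:cv2.resize(im[y:y+h,x:x+w],None,fx=k,fy=k,interpolation=cv2.INTER_CUBIC)
cv2.imwrite("pics/zt_clip.png",f(t,380,200,110,80,7));cv2.imwrite("pics/zt_tall.png",f(t,205,185,100,75,7))
cv2.imwrite("pics/zs_clip.png",f(s,350,140,100,90,6));cv2.imwrite("pics/zs_tall.png",f(s,240,190,100,100,6))
E
```

```text
(no output)
```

View pics/zt_clip.png

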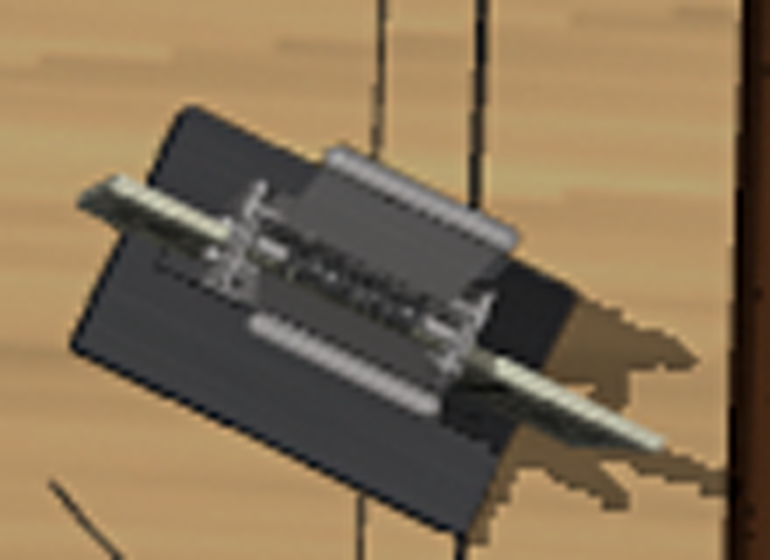

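View pics/zt_tall.png

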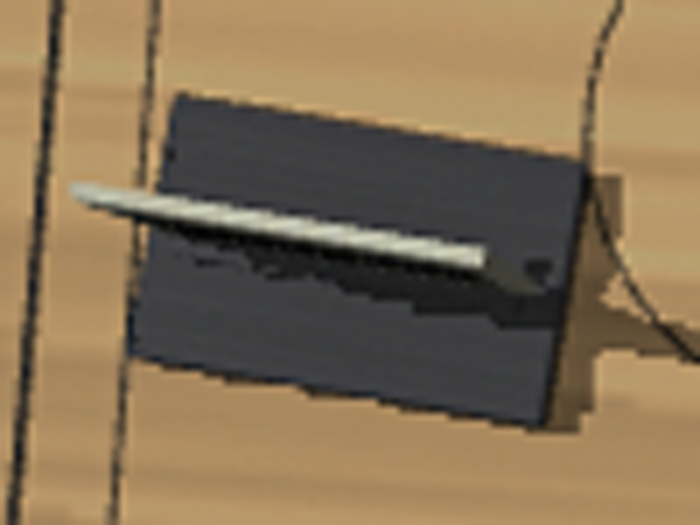

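View pics/zs_clip.png

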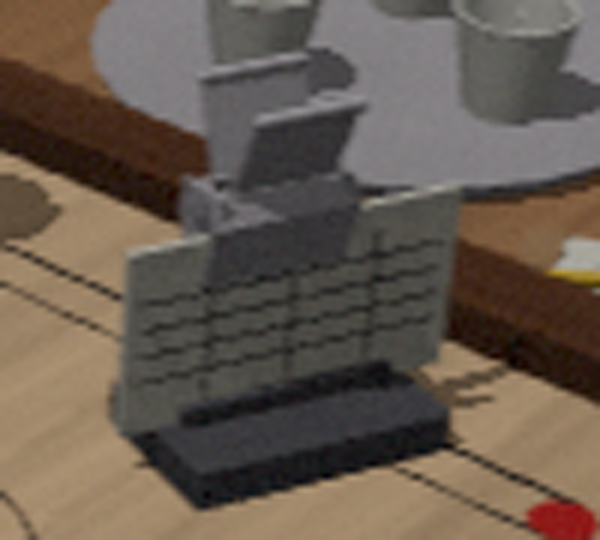

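View pics/zs_tall.png

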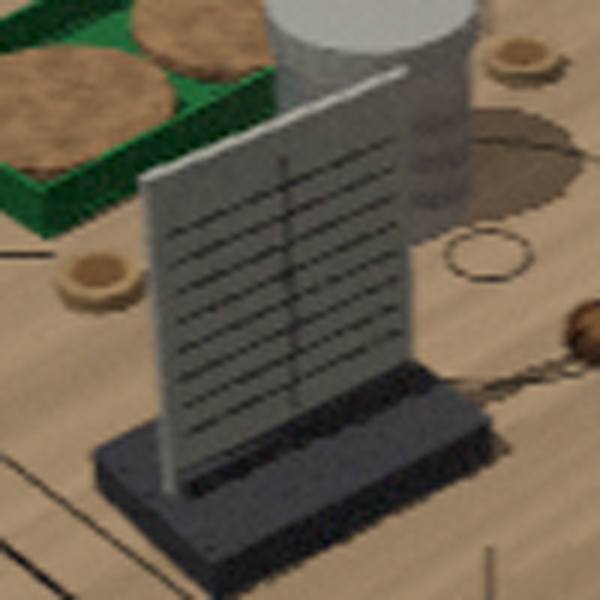

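```bash
cat > h.py <<'E'
import numpy as np
def load(n,i=0):
    return dict(np.load(f"{n}{i}.npz"))
def ray(c,p):
    d=c["pose"][:3,:3]@np.array([(p[0]-c["cx"])/c["fx"],(p[1]-c["cy"])/c["fy"],1]);return c["pose"][:3,3],d/np.linalg.norm(d)
def plane(c,p,z):
    o,d=ray(c,p);return o+d*(z-o[2])/d[2]
def tri(c1,p1,c2,p2):
    o1,d1=ray(c1,p1);o2,d2=ray(c2,p2)
    t=np.linalg.lstsq(np.c_[d1,-d2],o2-o1,rcond=None)[0]
    a=o1+d1*t[0];b=o2+d2*t[1];return (a+b)/2,np.linalg.norm(a-b)
def uz(u,x0,y0,k):return ((u[0]+.5)/k-.5+x0,(u[1]+.5)/k-.5+y0)
E
python3 - <<'E'
from h import *
np.set_printoptions(precision=1,suppress=True)
T=load("top");S=load("side")
P={"far1":((335,155),(205,77),217),"far2":((512,240),(308,60),217),"near1":((255,322),(260,117),217),"near2":((432,408),(362,104),217),
"low1":((118,183),(128,250),165),"low2":((660,443),(455,190),165)}
R={}
for k,(a,b,z) in P.items():
    ta=uz(a,380,200,7);sb=uz(b,350,140,6)
    R[k]=plane(T,ta,z);print(k,R[k],"side plane",plane(S,sb,z),"tri",*tri(T,ta,S,sb))
for k,(a,b,z) in {"tall1":((75,190),(147,178),205),"tall2":((487,255),(405,70),205)}.items():
    ta=uz(a,205,185,7);sb=uz(b,240,190,6)
    R[k]=plane(T,ta,z);print(k,R[k],"side plane",plane(S,sb,z),"tri",*tri(T,ta,S,sb))
for a,b in(("far1","far2"),("near1","near2"),("low1","low2"),("tall1","tall2")):
    d=R[b]-R[a];print(a,"len",np.linalg.norm(d),"dir",np.degrees(np.arctan2(d[1],d[0])),"mid",(R[a]+R[b])/2)
print("clip mid",(R["far1"]+R["far2"]+R["near1"]+R["near2"])/4)
# feet top corners top z=88
for nm,x0,y0,cs in(("low",380,200,((190,105),(578,295),(465,533),(72,345))),("tall",205,185,((177,95),(587,160),(545,425),(130,355)))):
    q=np.array([plane(T,uz(c,x0,y0,7),88) for c in cs]);print(nm,"foot",q.mean(0),[np.linalg.norm(q[i]-q[i-1]) for i in range(4)],np.degrees(np.arctan2(*(q[1]-q[0])[1::-1])))
E
```

```text
far1 [ 543.6 -138.8  217. ] side plane [ 546.3 -144.   217. ] tri [ 543.1 -138.5  219.9] 0.8074833055516488
far2 [ 525.8 -177.5  217. ] side plane [ 527.2 -181.   217. ] tri [ 525.4 -177.3  218.8] 0.8215255863211794
near1 [ 506.5 -121.5  217. ] side plane [ 512.9 -130.3  217. ] tri [ 506.5 -120.6  222.6] 0.24272855105054472
near2 [ 488.7 -160.1  217. ] side plane [ 492.4 -163.   217. ] tri [ 489.3 -159.2  219.4] 1.434451568214373
low1 [539.5 -97.6 165. ] side plane [ 543.7 -100.   165. ] tri [540.1 -96.7 167.6] 1.953232997956545
low2 [ 482.1 -223.6  165. ] side plane [ 482.1 -219.1  165. ] tri [ 483.  -223.4  163.1] 2.3266697704843233
tall1 [552.4 193.3 205. ] side plane [554.1 191.8 205. ] tri [552.3 193.  206.4] 0.14672290616780972
tall2 [539.9  99.3 205. ] side plane [541.  99. 205.] tri [540.1  99.5 205.5] 0.6491128223609682
far1 len 42.55695448415111 dir -114.66085731277748 mid [ 534.7 -158.2  217. ]
near1 len 42.4730180305344 dir -114.72455823156244 mid [ 497.6 -140.8  217. ]
low1 len 138.41311079596213 dir -114.50552535903755 mid [ 510.8 -160.6  165. ]
tall1 len 94.79868932994472 dir -97.58944722313096 mid [546.1 146.3 205. ]
clip mid [ 516.2 -149.5  217. ]
low foot [ 510.9 -160.    88. ] [np.float64(68.75734185841775), np.float64(109.02866186553194), np.float64(67.18127603391822), np.float64(109.31240326442693)] -115.08763916494468
tall foot [545.9 146.2  88. ] [np.float64(68.35864309394402), np.float64(108.23701142926394), np.float64(69.08908788473578), np.float64(108.95917856213735)] -97.70556259394888
```

```bash
cat >> h.py <<'E'
from scipy.spatial.transform import Rotation as Ro
def delta(pos,yaw,roll=np.pi,pitch=0):
    from cell import read_state
    s=read_state();R=Ro.from_euler("xyz",s["eef_rot"]);G=Ro.from_euler("xyz",[roll,pitch,yaw])
    print("t",round(float(s["clock"]),2),"pos",s["eef_pos"].round(1),"rpy",s["eef_rot"].round(4),"F",s["wrist_force"].round(1),"gap",round(float(s["finger_gap"]),1),"j",s["joints"].round(2))
    print("shift cm",(R.inv().apply(np.array(pos)-s["eef_pos"])/10).round(2),"rot",(R.inv()*G).as_rotvec().round(4))
E
python3 -c "
from h import *
delta([516.2,-149.5,270],1.138)"
```

```text
t 0.1 pos [ 124.7 -535.5  205. ] rpy [-3.1406 -0.      0.2288] F [ 0.  -0.  -0.4] gap 93.9 j [-1.41  0.3   1.52 -0.    1.32 -0.07]
shift cm [ 46.89 -28.72  -6.47] rot [-9.000e-04 -5.000e-04 -9.092e-01]
```

>>> servo_tool(series=[[0, 0, -3.5, 0, 0, 0], [2.5, -1.5, -6.5, 0, 0, -0.1], [5.8, -3.6, -6.5, 0, 0, -0.2], [9.1, -5.6, -6.5, 0, 0, -0.3], [12.4, -7.6, -6.5, 0, 0, -0.4], [15.7, -9.6, -6.5, 0, 0, -0.5], [19, -11.6, -6.5, 0, 0, -0.6], [22.3, -13.7, -6.5, 0, 0, -0.7], [25.6, -15.7, -6.5, 0, 0, -0.8], [28.9, -17.7, -6.5, 0, 0, -0.909]], gripper=7.4, grip_force=25)

```text
clock: 0.93
eef_pos: [367.0, -296.0, 270.4]
eef_rot: [-3.141, -0.0, 1.142]
wrist_force: [-0.3, -0.6, 0.4]
finger_gap: 74.4
```

```bash
python3 -c "
from h import *
delta([516.2,-149.5,245],1.138)"
```

```text
t 0.93 pos [ 367.  -296.   270.4] rpy [-3.1415 -0.      1.1425] F [-0.3 -0.6  0.4] gap 74.4 j [-0.76  0.08  1.63 -0.    1.43 -0.33]
shift cm [19.53  7.49  2.54] rot [-0.0001 -0.      0.0045]
```

>>> servo_tool(series=[[3.2, 1.2, 0, 0, 0, 0], [6.4, 2.4, 0, 0, 0, 0], [9.6, 3.7, 0, 0, 0, 0], [12.8, 4.9, 0, 0, 0, 0], [15.5, 6, 0, 0, 0, 0], [17.5, 6.7, 0.8, 0, 0, 0], [18.8, 7.2, 1.6, 0, 0, 0], [19.5, 7.5, 2.5, 0, 0, 0], [19.5, 7.5, 2.5, 0, 0, 0], [19.5, 7.5, 2.5, 0, 0, 0]])

```text
clock: 1.77
eef_pos: [515.4, -152.6, 244.8]
eef_rot: [-3.14, 0.0, 1.138]
wrist_force: [0.2, 0.4, 0.5]
finger_gap: 74.1
```

```bash
python3 - <<'E'
from h import *
from cell import camera
import cv2
delta([516.2,-149.5,198],1.138)
for n in("side","top"):
    c=camera(n);np.savez(f"{n}1.npz",**c);im=c["pixels"][:,:,::-1]
    x,y=((340,80) if n=="side" else (370,180));
    cv2.imwrite(f"pics/{n}1.png",cv2.resize(im[y:y+140,x:x+140],None,fx=4,fy=4,interpolation=2))
E
```

```text
t 1.77 pos [ 515.4 -152.6  244.8] rpy [-3.1400e+00  3.0000e-04  1.1376e+00] F [0.2 0.4 0.5] gap 74.1 j [-0.36  0.25  1.5  -0.    1.4   0.08]
shift cm [ 0.32 -0.05  4.68] rot [-0.0016  0.0003 -0.0004]
```

View pics/side1.png

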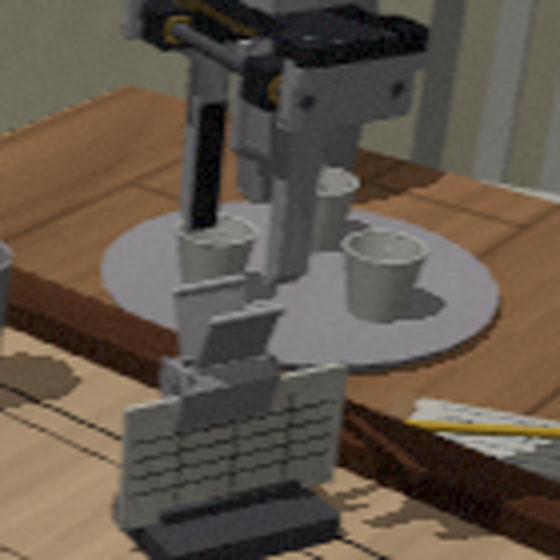

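View pics/top1.png

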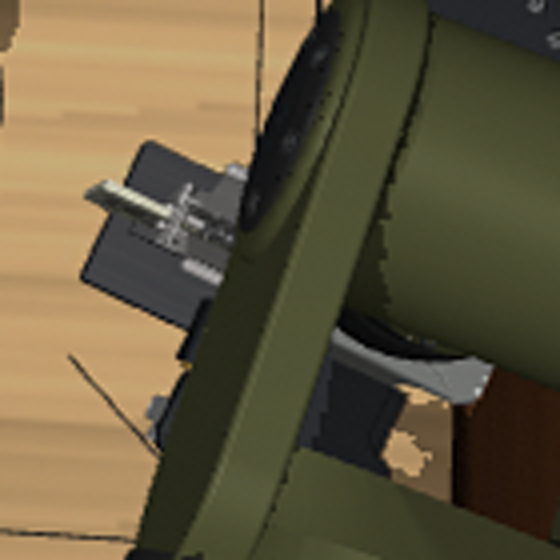

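```bash
python3 - <<'E'
from h import *
S=load("side",1)
def pj(p):
    q=np.linalg.inv(S["pose"])@np.r_[p,1];u=np.array([S["fx"]*q[0]/q[2]+S["cx"],S["fy"]*q[1]/q[2]+S["cy"]]);return ((u-[340,80])*4+1.5).round(0)
yv=np.array([np.sin(1.1376),-np.cos(1.1376),0]);xv=np.array([np.cos(1.1376),np.sin(1.1376),0]);t=np.array([515.4,-152.6,244.8])
for s in(-1,1):
  for e in(-8,8): print(s,e,pj(t+yv*s*37+xv*e))
for h in([534.7,-158.2,217],[497.6,-140.8,217]): print(pj(h))
E
```

```text
-1 -8 [290. 280.]
-1 8 [262. 285.]
1 -8 [215. 226.]
1 8 [189. 231.]
[210. 289.]
[249. 320.]
```

>>> servo_tool(series=[[0.1, 0, 0.6, 0, 0, 0], [0.2, 0, 1.2, 0, 0, 0], [0.3, 0, 1.8, 0, 0, 0], [0.3, 0, 2.4, 0, 0, 0], [0.3, 0, 3.0, 0, 0, 0], [0.3, 0, 3.6, 0, 0, 0], [0.3, 0, 4.2, 0, 0, 0], [0.3, 0, 4.6, 0, 0, 0], [0.3, 0, 4.6, 0, 0, 0], [0.3, 0, 4.6, 0, 0, 0]], gripper=5.4)

```text
clock: 2.7
eef_pos: [517.2, -149.5, 199.4]
eef_rot: [-3.141, -0.0, 1.138]
wrist_force: [0.0, -0.4, -0.4]
finger_gap: 53.9
```

```bash
python3 - <<'E'
from h import *
from cell import camera
import cv2
delta([516.2,-149.5,198],1.138)
for n in("side",):
    c=camera(n);np.savez(f"{n}2.npz",**c);im=c["pixels"][:,:,::-1]
    x,y=((340,80) if n=="side" else (370,180));
    cv2.imwrite(f"pics/{n}2.png",cv2.resize(im[y:y+140,x:x+140],None,fx=4,fy=4,interpolation=2))
E
```

```text
t 2.7 pos [ 517.2 -149.5  199.4] rpy [-3.1415 -0.      1.1378] F [ 0.  -0.4 -0.4] gap 53.9 j [-0.35  0.28  1.56  0.    1.3   0.08]
shift cm [-0.05 -0.09  0.14] rot [-0.0001 -0.     -0.0002]
```

View pics/side2.png

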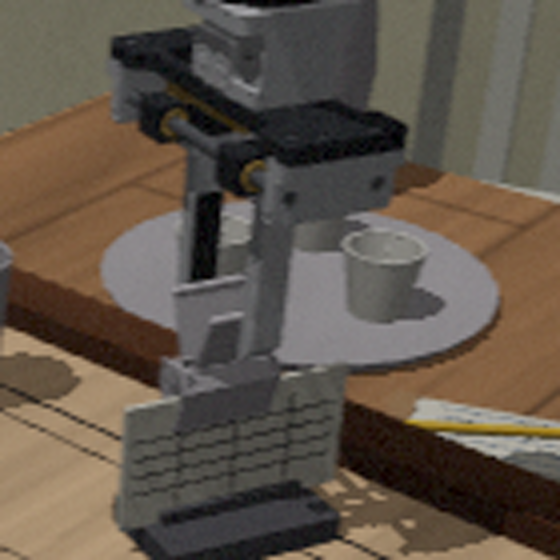

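The handles lie between the fingers, straddled at (205–275, 330). Next I squeeze in two stages.

>>> servo_tool(series=[[0, -0.1, 0, 0, 0, 0], [0, -0.1, 0, 0, 0, 0], [0, -0.1, 0, 0, 0, 0], [0, -0.1, 0, 0, 0, 0], [0, -0.1, 0, 0, 0, 0], [0, -0.1, 0, 0, 0, 0], [0, -0.1, 0, 0, 0, 0], [0, -0.1, 0, 0, 0, 0], [0, -0.1, 0, 0, 0, 0], [0, -0.1, 0, 0, 0, 0]], gripper=2.3, grip_force=25)

```text
clock: 3.58
eef_pos: [516.3, -149.0, 199.4]
eef_rot: [-3.142, 0.0, 1.138]
wrist_force: [0.5, 0.6, -0.6]
finger_gap: 23.4
```

```bash
python3 - <<'E'
from h import *
from cell import camera
import cv2
delta([516.2,-149.5,198],1.138)
for n in("side",):
    c=camera(n);np.savez(f"{n}3.npz",**c);im=c["pixels"][:,:,::-1]
    x,y=((340,80) if n=="side" else (370,180));
    cv2.imwrite(f"pics/{n}3.png",cv2.resize(im[y:y+140,x:x+140],None,fx=4,fy=4,interpolation=2))
E
```

```text
t 3.58 pos [ 516.3 -149.   199.4] rpy [-3.1416  0.      1.1378] F [ 0.5  0.6 -0.6] gap 23.4 j [-0.35  0.28  1.56 -0.    1.3   0.08]
shift cm [-0.05  0.01  0.14] rot [-0.      0.     -0.0002]
```

View pics/side3.png

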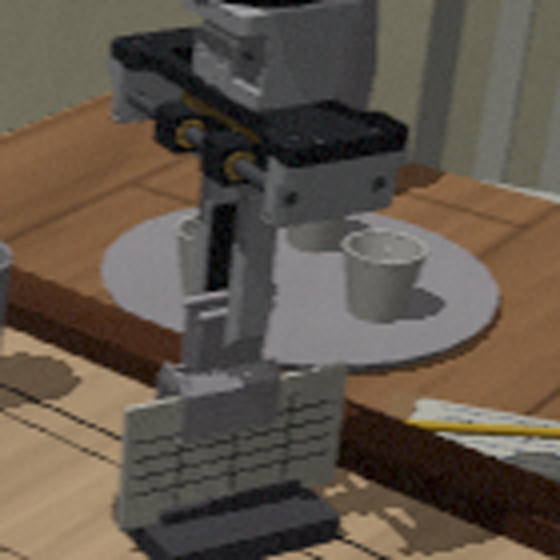

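The gap is 23.4 mm, so q is about 0.56. The jaws stand away from the card, and the wrist force is near zero. I'll lift straight up.

>>> servo_tool(series=[[0, 0, -0.3, 0, 0, 0], [0, 0, -0.8, 0, 0, 0], [0, 0, -1.4, 0, 0, 0], [0, 0, -2.1, 0, 0, 0], [0, 0, -2.9, 0, 0, 0], [0, 0, -3.8, 0, 0, 0], [0, 0, -4.8, 0, 0, 0], [0, 0, -5.9, 0, 0, 0], [0, 0, -7.1, 0, 0, 0], [0, 0, -8, 0, 0, 0]])

```text
clock: 4.47
eef_pos: [516.5, -149.1, 281.2]
eef_rot: [3.14, -0.0, 1.138]
wrist_force: [-0.2, -0.8, -0.4]
finger_gap: 23.3
```

```bash
python3 - <<'E'
from h import *
from cell import camera
import cv2
delta([546,146.3,275],1.438)
for n in("side",):
    c=camera(n);np.savez(f"{n}4.npz",**c);im=c["pixels"][:,:,::-1]
    cv2.imwrite(f"pics/{n}4.png",cv2.resize(im[60:260,240:480],None,fx=3,fy=3,interpolation=2))
E
```

```text
t 4.47 pos [ 516.5 -149.1  281.2] rpy [ 3.1403e+00 -1.0000e-04  1.1378e+00] F [-0.2 -0.8 -0.4] gap 23.3 j [-0.35  0.22  1.44  0.    1.48  0.08]
shift cm [28.05 -9.71  0.62] rot [ 1.300e-03  1.000e-04 -3.002e-01]
```

View pics/side4.png

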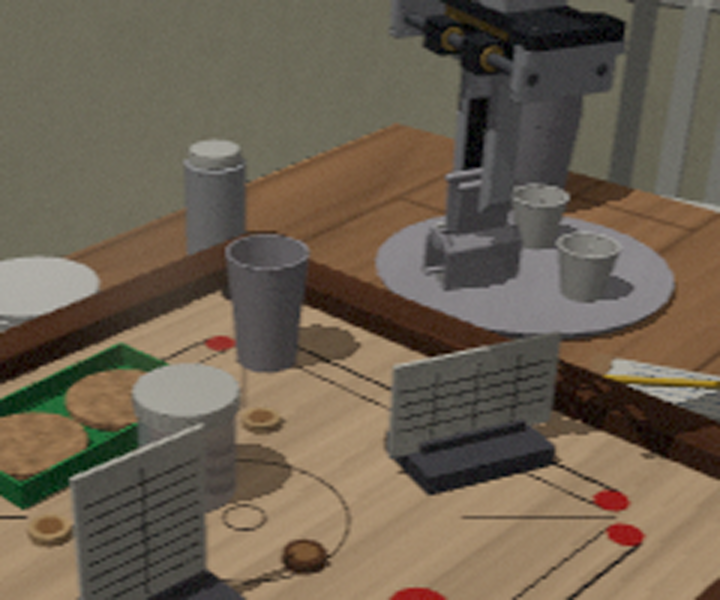

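The clip is lifted off cleanly, jaws open, at about (470,230) in the crop, and the low card is still standing. Next is the carry.

>>> servo_tool(series=[[0.8, -0.3, 0, 0, 0, -0.01], [2.4, -0.8, 0, 0, 0, -0.03], [4.4, -1.5, 0, 0, 0, -0.06], [6.6, -2.3, 0, 0, 0, -0.09], [8.8, -3.0, 0, 0, 0, -0.12], [11, -3.8, 0, 0, 0, -0.15], [13.2, -4.6, 0, 0, 0, -0.18], [15.4, -5.3, 0, 0, 0, -0.21], [17.6, -6.1, 0, 0, 0, -0.24], [19.8, -6.9, 0, 0, 0, -0.27]])

```text
clock: 5.35
eef_pos: [536.3, 61.4, 278.8]
eef_rot: [-3.141, 0.0, 1.41]
wrist_force: [0.8, -0.4, -0.8]
finger_gap: 23.3
```

```bash
python3 -c "
from h import *
delta([546,146.3,275],1.438)"
```

```text
t 5.35 pos [536.3  61.4 278.8] rpy [-3.1405e+00  2.0000e-04  1.4100e+00] F [ 0.8 -0.4 -0.8] gap 23.3 j [0.05 0.23 1.44 0.   1.47 0.21]
shift cm [ 8.54 -0.41  0.37] rot [-0.0011  0.0001 -0.028 ]
```

>>> servo_tool(series=[[1.8, -0.1, 0, 0, 0, -0.01], [3.6, -0.2, 0, 0, 0, -0.02], [5.2, -0.25, 0, 0, 0, -0.03], [6.6, -0.3, 0, 0, 0, -0.03], [7.6, -0.35, 0, 0, 0, -0.03], [8.2, -0.4, 0, 0, 0, -0.03], [8.5, -0.4, 0, 0, 0, -0.03], [8.5, -0.4, 0, 0, 0, -0.03], [8.5, -0.4, 0, 0, 0, -0.03], [8.5, -0.4, 0, 0, 0, -0.03]])

```text
clock: 6.18
eef_pos: [546.6, 143.6, 279.5]
eef_rot: [3.142, 0.0, 1.437]
wrist_force: [0.1, 0.1, -1.4]
finger_gap: 23.1
```

```bash
python3 - <<'E'
from h import *
from cell import camera
import cv2
delta([546,146.3,275],1.438)
for n in("side","top"):
    c=camera(n);np.savez(f"{n}5.npz",**c);im=c["pixels"][:,:,::-1]
    x,y=((220,110) if n=="side" else (180,140))
    cv2.imwrite(f"pics/{n}5.png",cv2.resize(im[y:y+150,x:x+160],None,fx=4,fy=4,interpolation=2))
E
```

```text
t 6.18 pos [546.6 143.6 279.5] rpy [3.1415e+00 1.0000e-04 1.4371e+00] F [ 0.1  0.1 -1.4] gap 23.1 j [ 0.19  0.29  1.36 -0.    1.49  0.33]
shift cm [ 0.26 -0.1   0.45] rot [ 0.      0.0001 -0.0009]
```

View pics/side5.png

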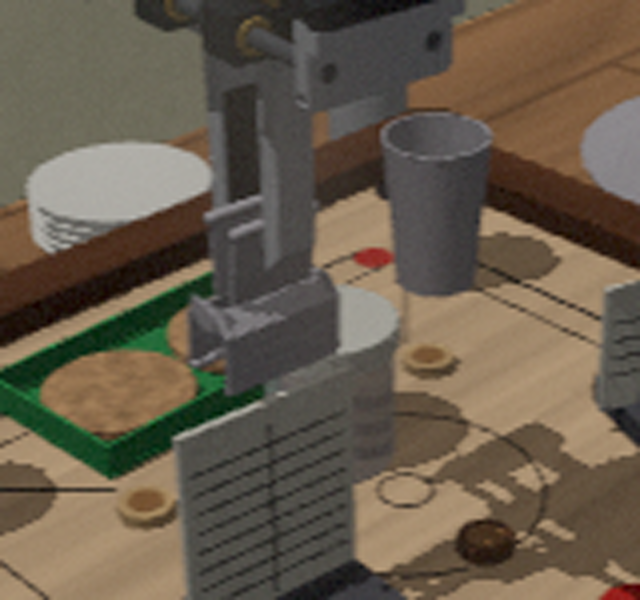

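View pics/top5.png

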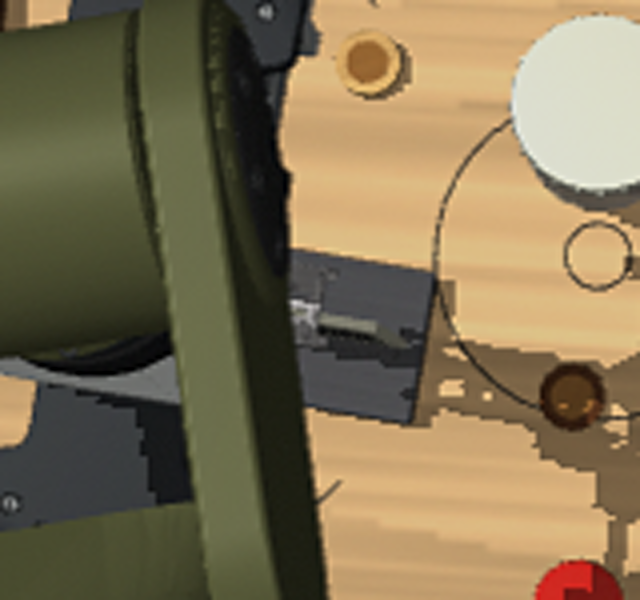

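```bash
python3 - <<'E'
from h import *
np.set_printoptions(precision=1,suppress=True)
S=load("side",5)
psi=1.437;yv=np.array([np.sin(psi),-np.cos(psi),0]);xv=np.array([np.cos(psi),np.sin(psi),0]);t=np.array([546.6,143.6,279.5])
def ip(u,off):
    o,d=ray(S,uz(u,220,110,4));k=((t-o)@yv+off)/(d@yv);p=o+k*d-t;return "along",p@xv,"z",p[2]+t[2]
for nm,u,off in(("near lip L",(232,393),-14),("near lip R",(340,351),-14),("far lip L",(194,364),13),("near bar L",(232,236),-8.7),("far bar L",(208,218),8.7),("near bar R",(262,225),-8.7)):print(nm,*ip(u,off))
E
```

```text
near lip L along 29.405863387679613 z 227.55284713634313
near lip R along -28.543483987529807 z 226.10478041587612
far lip L along 30.373251112657194 z 229.72361392449506
near bar L along 21.267750579250908 z 297.2912647037354
far bar L along 21.0772249420132 z 298.72551731338433
near bar R along 6.203435235809373 z 297.40060472856555
```

Rays give lips at z≈227, handle bars at z≈297.5, and the clip centred within 0.5 mm along the card, which fits a 71 mm bar-to-lip span. The pin is then at about 256. I'll lower 39 mm so the pin sits 12 mm above the edge.

>>> servo_tool(series=[[0.15, -0.05, 0.2, 0, 0, 0], [0.26, -0.1, 0.6, 0, 0, 0], [0.26, -0.1, 1.1, 0, 0, 0], [0.26, -0.1, 1.6, 0, 0, 0], [0.26, -0.1, 2.2, 0, 0, 0], [0.26, -0.1, 2.8, 0, 0, 0], [0.26, -0.1, 3.3, 0, 0, 0], [0.26, -0.1, 3.7, 0, 0, 0], [0.26, -0.1, 3.9, 0, 0, 0], [0.26, -0.1, 3.9, 0, 0, 0]])

```text
clock: 7.12
eef_pos: [545.9, 146.8, 239.9]
eef_rot: [-3.141, 0.0, 1.438]
wrist_force: [-0.9, 0.6, -0.7]
finger_gap: 23.2
```

>>> servo_tool(series=[[0, 0, 0, 0, 0, 0], [0, 0, 0, 0, 0, 0], [0, 0, 0, 0, 0, 0], [0, 0, 0, 0, 0, 0], [0, 0, 0, 0, 0, 0], [0, 0, 0, 0, 0, 0], [0, 0, 0, 0, 0, 0], [0, 0, 0, 0, 0, 0], [0, 0, 0, 0, 0, 0], [0, 0, 0, 0, 0, 0]])

```text
clock: 7.95
eef_pos: [546.0, 146.8, 240.5]
eef_rot: [3.142, 0.0, 1.438]
wrist_force: [0.2, -0.4, -0.9]
finger_gap: 23.2
```

```bash
python3 - <<'E'
from h import *
from cell import camera
import cv2
delta([546,146.3,240.5],1.438)
for n in("side","top"):
    c=camera(n);np.savez(f"{n}6.npz",**c);im=c["pixels"][:,:,::-1]
    x,y=((230,130) if n=="side" else (180,140));k=5 if n=="side" else 4
    cv2.imwrite(f"pics/{n}6.png",cv2.resize(im[y:y+(120 if k==5 else 150),x:x+(130 if k==5 else 160)],None,fx=k,fy=k,interpolation=2))
E
```

```text
t 7.95 pos [546.  146.8 240.5] rpy [3.1416 0.     1.4377] F [ 0.2 -0.4 -0.9] gap 23.2 j [ 0.2   0.31  1.43 -0.    1.41  0.33]
shift cm [-0.05  0.01 -0.  ] rot [ 0.      0.     -0.0003]
```

View pics/side6.png

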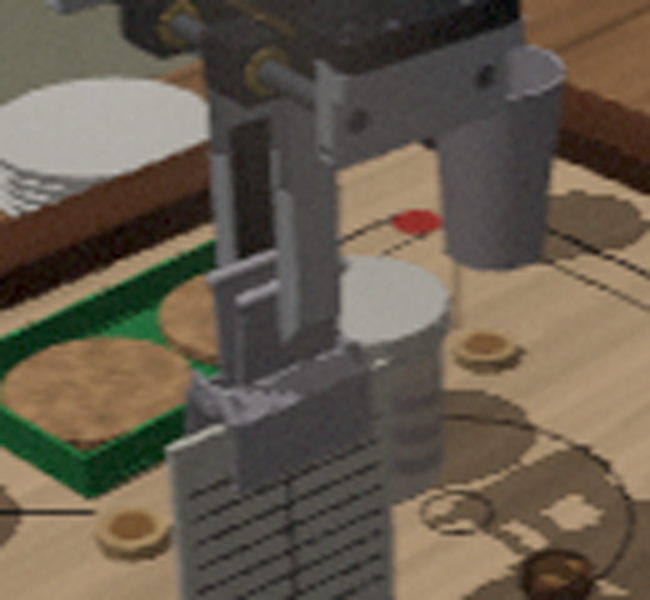

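View pics/top6.png

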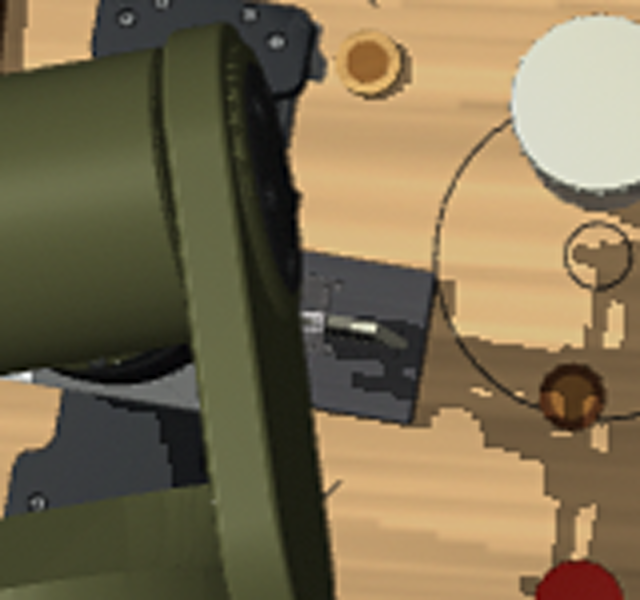

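The near jaw, with its lip running (237,488)–(375,436), lies in front of the card. The far jaw disappears behind it at about (195,430). One numeric check of the depths:

```bash
python3 - <<'E'
from h import *
np.set_printoptions(precision=1,suppress=True)
S=load("side",6);T=load("top",6)
psi=1.438;yv=np.array([np.sin(psi),-np.cos(psi),0]);xv=np.array([np.cos(psi),np.sin(psi),0]);t=np.array([546,146.8,240.5])
def ip(u,off):
    o,d=ray(S,uz(u,230,130,5));k=((t-o)@yv+off)/(d@yv);p=o+k*d-t;return "along",p@xv,"z",p[2]+t[2]
for nm,u,off in(("near lip L",(237,488),-14),("near lip R",(373,437),-14),("near bar L",(238,303),-8.7),("far bar L",(212,280),8.7)):print(nm,*ip(u,off))
print("card L end side",plane(S,uz((170,450),230,130,5),205)," right end top",plane(T,uz((377,330),180,140,4),205),"expected 552.4,193.3 / 539.9,99.3")
E
```

```text
near lip L along 30.74495014918171 z 190.33425654713716
near lip R along -28.83730966056493 z 186.3564025464563
near bar L along 22.22952604703018 z 258.69023009557395
far bar L along 20.72437580888022 z 259.4538317136214
card L end side [553.8 193.  205. ]  right end top [538.1  99.7 205. ] expected 552.4,193.3 / 539.9,99.3
```

```bash
python3 -c "
from cell import *
print(sign_off());s=read_state();print(s['clock'],s['finger_gap'],s['wrist_force'].round(1))"
```

```text
the job is handed in; nothing more can be done
None
the job is handed in; nothing more can be done
```

The job is handed in after about 8 s of the 35 s: the clip is held still and squeezed open over the middle of the tall card. I squeezed its handles on the low card, lifted it straight up, carried it above everything else and lowered it over the tall card. The hand-in gives no verdict, so the figures below come from the last checks before it.

- **Spread:** the finger opening was 23.2 mm, which puts the clip at about 0.56 rad (0.32 rad needed).
- **Height:** the near lip was at about z 188 mm, or 17 mm below the card's top edge. The pin works out at about 12 mm above the edge.
- **Position and line:** the gripper was within 1 mm of the card's middle and about 0.3° of its line.
- **Forces:** the wrist force was within its usual noise of about 1 N, so nothing showed the clip touching the card.
- **Tall card:** its measured ends were within about 2 mm of where they started.

Three things I could not measure fully:
- **Far lip:** it is hidden behind the card in the final picture. I saw the jaw go down behind the card and infer its depth from the clip's symmetry.
- **Near lip:** its two ends read 4 mm apart in height (190 and 186 mm), which I put down to pixel error.
- **Low card stand and bystanders:** I checked these only by eye. The low card was standing after the lift, and nothing visible in the views had shifted.

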